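# Try a glue dispenser's plunger and sort it

### The job

Try the empty glue dispenser that stands in the wooden test block: with the shut fingertips, gently press its orange thumb button down through the stroke. If it slides freely all the way home onto its soft end buffer, stand the dispenser upright in the green tray; if dried glue stiffens the push part-way (more than about 6 N), stop at once and stand the dispenser upright in the red tray. Never push harder than 18 N, and leave the other things on the bench alone.

Things in the scene. Friction and masses are not known exactly. Their poses are not given: they have to be found in the camera images.
- stand_mouth (a point): Square wooden test block, 100 x 100 x 45 mm, fixed to the bench, with one round vertical hole (39 mm wide, 40 mm deep, so its floor is 5 mm above the bench). This point: centre of the hole's mouth, on the block's top face.
- dispenser_mid (a point): The dispenser to try: upright aluminium barrel, 36 mm in diameter, 95 mm high, flat foot, blue bands near top and foot, 0.25 kg, standing loosely in the test block's hole (upper 55 mm stand out). Point: on its axis, half-way up the barrel (47.5 mm above the foot), z up along it. Grip the barrel above the block; the button then lies between the fingers, above the grip.
- plunger_top (a point): Centre of the top face of the dispenser's plunger button: an orange disc 26 mm in diameter and 6 mm thick on a 9 mm steel rod, on the barrel's axis. With the plunger fully out the top face is 32 mm above the barrel's top, home (on the soft end buffer) 12 mm or less above it.
- plunger (a joint): Travel, m: 0 out; grows when pressed; starts 0 to 3 mm in. Sound: slides with a steady 1.5 to 2.5 N and stays where left, up to a soft end buffer at 0.0195, where the push rises about 2 N per mm; on the buffer is home (past 0.019); hard stop 0.026. Stuck (unseen, differs from start to start): the push rises 2 N per mm from 6 to 9 mm on, and it comes partly back when let go. Over 18 N damages it.
- green_tray_in (a point): Green open plastic tray for sound dispensers, fixed, 180 (x) x 120 (y) x 30 mm high outside, walls and floor 5 mm. This point: centre of the inner floor (5 mm above the bench); x along the long side. The half at -x is free, a dispenser already tried stands about 45 mm towards +x. The trays may be on either side.
- red_tray_in (a point): Red open plastic tray for stuck dispensers, same make and sizes as the green one; point and axes likewise. The half at -x is free, another dispenser stands about 45 mm towards +x.
- done_green_mid (a point): Dispenser already tried, standing in the green tray, same look and size as the one to be tried; point half-way up its barrel. Leave alone.
- done_red_mid (a point): Dispenser already tried, standing in the red tray, plunger partly out; point half-way up its barrel. Leave alone.
- finial_mid (a point): Turned pale wood finial, 48 mm wide at its foot, 105 mm high, standing; point half-way up. Leave alone.
- glue_mid (a point): Yellow glue bottle with orange cap, 56 mm wide, 150 mm high; point half-way up. Leave alone.
- cup_mid (a point): White cup, 72 mm wide, 80 mm high; point half-way up. Leave alone.
- gouge_mid (a point): Turning gouge lying on the bench, 355 mm long, wooden handle; point near the handle's middle, 19 mm up. Leave alone.
- phone_mid (a point): Black phone lying flat, 150 x 72 x 9 mm; point at its centre. Leave alone.
Mind the look-alikes: they are no part of the job. There is more than one size of the part that bears green_tray_in; the job needs the largest.

How it is judged:
By the outcome, as a careful person would: the job done as asked, in the order asked, and still so for the second after the job is handed in, with the robot touching nothing.
It also fails if it takes over 72 s, if anything falls off the work surface, if the arm or the gripper's body presses on something with over 40 N, if the wrist force passes 120 N, or if a joint passes its speed limit or range.

### The arm

A 6-joint arm with a two-finger parallel gripper is mounted at the origin on the work surface. World frame = base frame: x ahead of the robot, y to its left, z up, the work surface at z = 0. Lengths are in m, angles in degrees, forces in N, time in s.
With the tool pointing down it reaches from about 0.275 to 0.825 m from the base axis. Payload 4.9 kg.
Tool frame: the origin (TCP) lies midway between the tips of the shut fingers; the grasp point (between the pads) lies grip_point_offset behind it (grip_point_offset is the distance from the TCP to the grasp point, in m); z points along the fingers, y is the line along which they close (so a half turn about z gives the same grasp; the last joint's range is limited). The gripper opens to 85 mm and grips with 20 to 120 N. Pads are 22 mm wide; open, the fingers measure 114 mm over their backs; the gripper's body (76 mm by 85 mm) begins 54 mm behind the grasp point. The pads swing forward as they close: fully open they stand 13 mm farther back than shut.
Start: joints at [65.363, 18.69, -11.035, 60.275, 0, 82.311], TCP at [0.16, 0.526, 0.231] pointing down, gripper open.
Joint ranges: [-152.03, 152.03], [-55.5, 102.48], [-74.3, 77.21], [-110.64, 120.58], [-84.22, 78.4], [-180, 180]. Speed limits (degrees/s): [147.25, 147.25, 180, 180, 180, 180].

### API

Orientations are given as [roll, pitch, yaw] about the fixed x, y, z axes, in that order (R = Rz(yaw) Ry(pitch) Rx(roll)).
In Python, from station import * gives the robot as it stands.
- The arm moves only by the tool send_rows, never from a script. Its argument "motion" is a list that holds one entry, the list of rows, each a list of 7 numbers: the shift along the tool's x, y, z in cm, then the turn, a rotation vector about the tool's x, y, z in degrees, then the finger opening in cm, from 0 to 8.54. In form: [[[x, y, z, wx, wy, wz, jaw], ...]]. A call has exactly 10 rows; each row is the pose to reach, as a shift and turn from the pose commanded when the call began, along the tool's axes at that moment; what a row does not reach only later rows make up. A row lasts 1/12 s, in which the tool goes at most 41.7 mm and 7.16 degrees, less where a joint would pass 70% of its speed; a pose out of reach is approached as far as the arm can. A call with a gripper value outside its range is refused whole. The fingers move at their own pace and stop on an object; "grip_force" is the grip in N (left out, the last holds). Time passes only in rows, so rows that repeat a pose let the fingers close, or fill a call up. It gives the time, the measured TCP pose, the force, the opening and the grip force at its end, in the units of the state.
- sense(): the state, without advancing time (a new reading comes with each control period).
- read_camera(name): name is "side" or "top" or "wrist"; returns the picture (384x512x3 uint8, blue, green, red); there is no depth.
- camera_info(name): a dict with "fx", "fy", "cx", "cy" (pixels), "extrinsics" (4x4, takes a point from camera to world coordinates). Camera axes: x right, y down, z forward; pixel columns grow to the right and rows downward; lengths in m; the calibration is good to about 2 mm. A picture is of the moment at which its call begins: read the wrist's pose just before it. camera_info takes no time and is no camera call; for the wrist camera it gives the pose at the moment of the call.
- hand_in(): hands the job in; it is judged then, once.
Trained networks look in the newest picture that a camera, given by its name, has taken for a name from the list of things; names that differ only in an ending like _2 or _b are one class to them, and where a whole thing is asked for, a point or a joint stands for the part that bears it (a point fixed in the world has none). Each returns a list of dicts, best first, with "conf" (0 to 1); they miss things now and then, are a little off and sometimes report something else, mostly with a low value. They report only what shows in the picture. A call takes as long as a camera call. They do not tell look-alikes from the thing itself.
- boxes_of(camera, name): "location" ([x, y, z] in m, in the coordinates of the camera as it stood for that picture, good to about 4 mm: the middle of the surface that is visible of it).
- masks_of(camera, name): "mask" (384x512 bool, what is visible of it).
The state is a dict: "time": time; "qpos": joint angles; "joint_velocities": joint speeds; "joint_efforts": joint torques, N m; "tcp_pos": TCP position; "ee_rot": TCP orientation; "contact_force": force on the tool from outside, world axes, zero at the start; "ft_torque": the same for the moment, N m; "gripper_width": finger opening in m; "finger_force": force on a finger pad.
Only numpy, scipy, OpenCV 4.12 (cv2) and the standard library are available. Lean on these libraries where they do the work, as an engineer would, in place of code of your own. Each camera call takes 0.05 s, during which the arm holds its last target. There are 200 camera calls.

## Working session

There is one attempt and no reset: what is moved stays moved. The work goes in short steps, Python scripts to look and compute and a tool call to move; the robot and the scene stay as the last step left them, time stands still between calls to the robot, and variables do not carry over. Pictures are saved under pics/ and viewed, at most 10 in all, crops included, and the job is handed in when it is done.

Besides the shell and the picture viewer there is one more tool, called by a JSON object that holds its "method" and its "body". send_rows: Moves the arm, as the interface text tells. Its arguments: {"type":"object","properties":{"motion":{"type":"array","items":{"type":"array","items":{"type":"array","items":{"type":"number"}}}},"grip_force":{"type":"number"}},"required":["motion"]}

```bash
mkdir -p pics
cat > h.py <<'E'
from station import *
import numpy as np, cv2
def pix(cam,p):
    c=camera_info(cam);q=np.linalg.inv(np.array(c["extrinsics"]))@np.r_[p,1]
    return np.round([c["fx"]*q[0]/q[2]+c["cx"],c["fy"]*q[1]/q[2]+c["cy"]]).astype(int)
def world(cam,l):
    return (np.array(camera_info(cam)["extrinsics"])@np.r_[l,1])[:3]
def onplane(cam,u,v,z):
    c=camera_info(cam);E=np.array(c["extrinsics"]);d=E[:3,:3]@np.array([(u-c["cx"])/c["fx"],(v-c["cy"])/c["fy"],1]);o=E[:3,3]
    return o+d*(z-o[2])/d[2]
E
python3 - <<'E'
from h import *
s=sense();print(s)
ims={}
for c in ["top","side"]:
    im=read_camera(c);cv2.imwrite(f"pics/{c}0.png",im)
    for n in ["stand_mouth","dispenser_mid","plunger_top","green_tray_in","red_tray_in","done_green_mid","finial_mid","glue_mid","cup_mid","gouge_mid"]:
        for d in boxes_of(c,n)[:5]:
            w=world(c,d["location"]);print(c,n,round(d["conf"],2),w.round(3),pix(c,w))
E
ls
```

```text
{'time': 0.0, 'qpos': array([ 6.53646067e+01,  1.87335602e+01, -1.10925200e+01,  6.02770113e+01,
        6.61766878e-04,  8.23105146e+01]), 'joint_velocities': array([-0.02698505,  0.02609419,  0.13362913,  0.0121551 ,  0.08461716,
       -0.09527082]), 'joint_efforts': array([ 6.51376740e-04, -4.43391037e+01,  2.62442511e+01,  1.54743169e-02,
       -1.73475123e-04,  3.78763431e-06]), 'tcp_pos': array([0.16004239, 0.52556711, 0.23048534]), 'ee_rot': array([-1.79897924e+02, -1.44498997e-02,  1.63054079e+02]), 'contact_force': array([-0.38951777,  0.14858782, -0.52240206]), 'ft_torque': array([-0.02218824,  0.0327892 ,  0.02636709]), 'finger_force': 0.0, 'gripper_width': 0.08537028366394274}
top stand_mouth 0.78 [ 0.454 -0.08   0.046] [287 215]
top dispenser_mid 0.58 [ 0.455 -0.08   0.097] [289 212]
top plunger_top 0.38 [ 0.457 -0.083  0.131] [291 210]
top green_tray_in 0.9 [0.297 0.254 0.003] [179 264]
top green_tray_in 0.69 [0.504 0.297 0.004] [169 198]
top green_tray_in 0.65 [0.751 0.014 0.047] [259 123]
top green_tray_in 0.63 [0.559 0.096 0.004] [232 183]
top done_green_mid 0.51 [
[... 560 characters left out ...]
n_tray_in 0.65 [ 0.559  0.1   -0.002] [253 209]
side green_tray_in 0.55 [ 0.293  0.257 -0.002] [175 191]
side green_tray_in 0.32 [ 0.448 -0.121  0.042] [230 246]
side green_tray_in 0.25 [0.753 0.002 0.046] [315 210]
side red_tray_in 0.93 [ 0.587 -0.251  0.004] [285 281]
side red_tray_in 0.41 [ 0.459 -0.089  0.127] [232 217]
side done_green_mid 0.8 [0.555 0.276 0.067] [244 166]
side done_green_mid 0.61 [ 0.452 -0.095  0.091] [230 228]
side finial_mid 0.82 [0.75  0.002 0.048] [315 210]
side glue_mid 0.76 [0.757 0.118 0.077] [307 183]
side glue_mid 0.36 [0.749 0.003 0.046] [314 210]
side cup_mid 0.57 [ 0.747 -0.17   0.058] [331 242]
side gouge_mid 0.85 [ 0.363 -0.46   0.027] [215 352]
h.py
pics
```

View pics/top0.png

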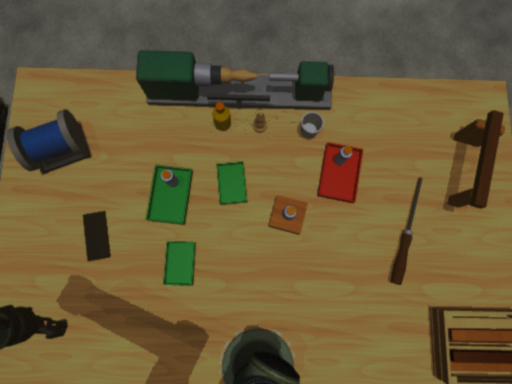

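View pics/side0.png

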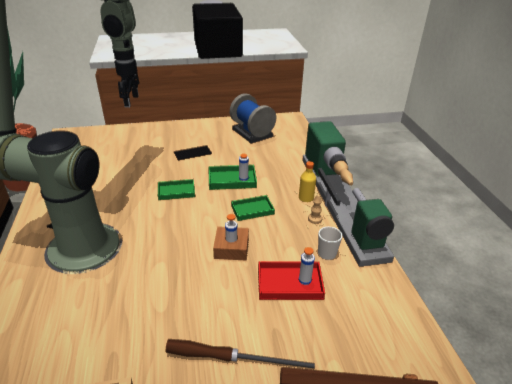

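The top view shows three green trays: (170,195), which is the biggest and has a dispenser in it, (232,183) and (180,263), both small and empty. There are also three dispensers: (289,212) in the wooden block, (169,176) in the green tray and (345,153) in the red tray. I mean the tray at (170,195) and the dispenser in the block. I'll measure them and confirm in a crop.

Run:
```python
from h import *
im=cv2.imread("pics/top0.png")
hsv=cv2.cvtColor(im,cv2.COLOR_BGR2HSV)
g=cv2.inRange(hsv,(50,120,40),(75,255,255));r=cv2.inRange(hsv,(0,200,60),(4,255,255))|cv2.inRange(hsv,(174,200,60),(180,255,255))
for nm,m in (("g",g),("r",r)):
    m[:105]=0
    cs,_=cv2.findContours(m,cv2.RETR_EXTERNAL,cv2.CHAIN_APPROX_NONE)
    for c in cs:
        if cv2.contourArea(c)<300: continue
        p=np.array([onplane("top",u,v,.03)[:2] for u,v in c[:,0]],np.float32)
        rc=cv2.minAreaRect(p);print(nm,c[:,0].mean(0),np.round(rc[0],3),np.round(rc[1],3),round(rc[2],1),np.round(cv2.boxPoints(rc),3).tolist())
cv2.imwrite("pics/crop0.png",cv2.resize(im[135:295,140:370],None,fx=3.4,fy=3.4,interpolation=cv2.INTER_CUBIC))
i=camera_info("wrist");print(np.array(i["extrinsics"]).round(3),i["fx"]);print([k for k in dir() if "grip" in k])
try: print(grip_point_offset)
except NameError: import station;print(dir(station))
```

```text
g [179.26865672 262.99253731] [0.3   0.249] [0.086 0.129] 89.4 [[0.23499999940395355, 0.20600000023841858], [0.36399999260902405, 0.20499999821186066], [0.36500000953674316, 0.29100000858306885], [0.23600000143051147, 0.2919999957084656]]
g [168.97752809 194.35393258] [0.514 0.293] [0.12  0.177] 84.6 [[0.41999998688697815, 0.2409999966621399], [0.5960000157356262, 0.22499999403953552], [0.6079999804496765, 0.3440000116825104], [0.4320000112056732, 0.3610000014305115]]
g [231.336 183.048] [0.555 0.097] [0.128 0.084] 6.6 [[0.4869999885559082, 0.13099999725818634], [0.4970000088214874, 0.04699999839067459], [0.6240000128746033, 0.06199999898672104], [0.6140000224113464, 0.1459999978542328]]
r [339.1928934  170.98477157] [ 0.599 -0.253] [0.116 0.174] 80.4 [[0.5040000081062317, -0.29600000381469727], [0.675000011920929, -0.32499998807907104], [0.6940000057220459, -0.20999999344348907], [0.5230000019073486, -0.18199999630451202]]
[[ 0.291  0.91   0.295  0.084]
 [ 0.957 -0.277 -0.09   0.55 ]
 [ 0.     0.308 -0.951  0.374]
 [ 0.     0.     0.     1.   ]] 326.589434043895
['grip_point_offset']
0.0187
```

View pics/crop0.png

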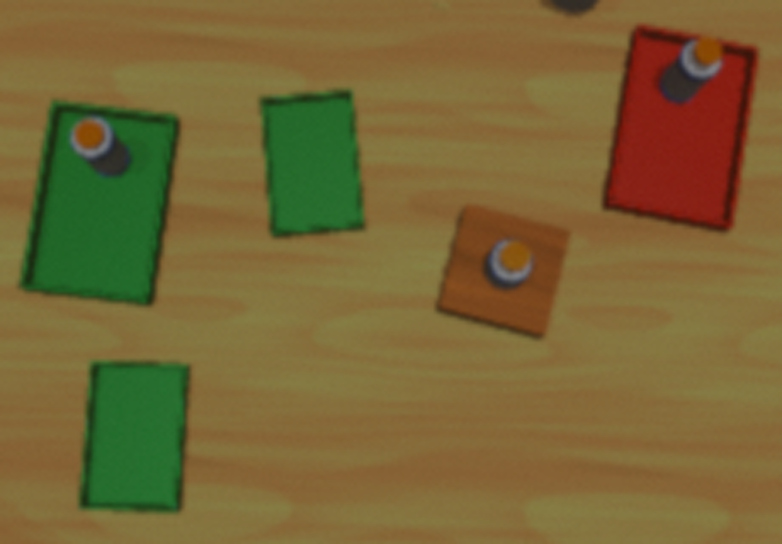

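The crop confirms it. The large green tray with a dispenser at its +x end is on the left, about 180x120 mm, while the other two are about 130x86 mm. The dispenser in the wooden block is at crop (512,260). Next I move over it.

{"method": "send_rows", "body": {"motion": [[[-1.5,-1.6,0,0,0,0,0],[-4,-4.3,0,0,0,0,0],[-6.5,-7,0,0,0,-1,0],[-9,-9.7,0,0,0,-2,0],[-11.5,-12.4,0,0,0,-3,0],[-14,-15.1,0,0,0,-4,0],[-16.5,-17.8,0,0,0,-5,0],[-19,-20.5,0,0,0,-6,0],[-21.5,-23.2,0,0,0,-7,0],[-24,-25.9,0,0,0,-8,0]]]}}

```text
time: 1.93
tcp_pos: [0.3149, 0.2069, 0.2316]
ee_rot: [180.0, 0.1, 171.1]
contact_force: [0.8, 0.7, -0.3]
gripper_width: -0.0002
finger_force: 0.0
```

{"method": "send_rows", "body": {"motion": [[[-2,-2.9,0,0,0,0,0],[-4.2,-6,0,0,0,0,0],[-6.4,-9.2,0,0,0,0,0],[-8.6,-12.4,0,0,0,0,0],[-10.8,-15.6,0.5,0,0,0,0],[-13,-18.8,1,0,0,0,0],[-15.2,-21.8,1.5,0,0,0,0],[-17.2,-24.6,2,0,0,0,0],[-18.4,-26.4,2.5,0,0,0,0],[-18.4,-26.4,3,0,0,0,0]]]}}

```text
time: 2.77
tcp_pos: [0.4574, -0.085, 0.2012]
ee_rot: [-179.9, 0.1, 170.8]
contact_force: [1.1, -0.1, -0.3]
gripper_width: 0.0003
finger_force: 0.0
```

```bash
cat > m.py <<'E'
from h import *
import sys
s=sense();print(s["time"],s["tcp_pos"].round(4),s["ee_rot"].round(2),s["contact_force"].round(2))
im=read_camera("wrist");cv2.imwrite(f"pics/{sys.argv[1]}.png",im)
for n in ["plunger_top","dispenser_mid","stand_mouth"]:
    for d in boxes_of("wrist",n)[:3]:
        w=world("wrist",d["location"]);print(n,round(d["conf"],2),w.round(4),pix("wrist",w))
print("tcp pix",pix("wrist",s["tcp_pos"]))
E
python3 m.py w1
```

```text
2.7667 [ 0.4574 -0.085   0.2012] [-1.7991e+02  1.5000e-01  1.7077e+02] [ 1.09 -0.14 -0.32]
plunger_top 0.66 [ 0.4514 -0.0777  0.1271] [251 197]
dispenser_mid 0.85 [ 0.4441 -0.0781  0.0952] [248 175]
stand_mouth 0.92 [ 0.4339 -0.0733  0.0459] [251 149]
tcp pix [238 260]
```

View pics/w1.png

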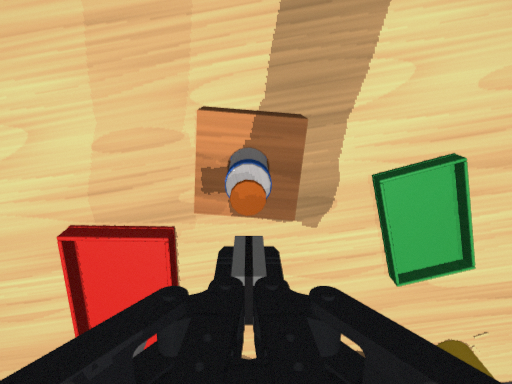

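The view shows the orange button at (248,198), the barrel and block behind it, and the shut fingertips at (249,238). The arm was still settling, so I measure again now.

```bash
python3 m.py w2
python3 - <<'E'
from h import *
s=sense();im=cv2.imread("pics/w2.png");hsv=cv2.cvtColor(im,cv2.COLOR_BGR2HSV)
m=cv2.inRange(hsv,(5,200,60),(13,255,255));m[:,:220]=0;m[:,280:]=0;m[:170]=0;m[225:]=0
n,l,st,ce=cv2.connectedComponentsWithStats(m);k=1+np.argmax(st[1:,4]);print(st[k],ce[k])
print("topfit",[onplane("wrist",*ce[k],z).round(4) for z in (.124,.129)])
print(s["tcp_pos"],s["contact_force"],pix("wrist",s["tcp_pos"]))
E
```

```text
2.9667 [ 0.4543 -0.0802  0.2011] [ 1.7997e+02 -7.0000e-02  1.7109e+02] [-0.18  0.24 -0.44]
plunger_top 0.92 [ 0.4543 -0.085   0.1293] [240 202]
stand_mouth 0.86 [ 0.4388 -0.0778  0.0469] [247 154]
tcp pix [246 251]
[224 186  36  34 967] [241.33298862 202.80041365]
topfit [array([ 0.4571, -0.0845,  0.124 ]), array([ 0.4553, -0.0841,  0.129 ])]
[ 0.45501802 -0.08008875  0.20176144] [-0.63153904  0.19052104 -1.40368193] [246 253]
```

{"method": "send_rows", "body": {"motion": [[[-0.16,-0.38,0.3,0,0,0,0],[-0.16,-0.38,1.2,0,0,0,0],[-0.16,-0.38,2.2,0,0,0,0],[-0.16,-0.38,3.2,0,0,0,0],[-0.16,-0.38,4.2,0,0,0,0],[-0.16,-0.38,5.2,0,0,0,0],[-0.16,-0.38,5.9,0,0,0,0],[-0.16,-0.38,6.2,0,0,0,0],[-0.16,-0.38,6.3,0,0,0,0],[-0.16,-0.38,6.3,0,0,0,0]]]}}

```text
time: 4.0
tcp_pos: [0.4561, -0.0849, 0.1381]
ee_rot: [180.0, -0.0, 171.1]
contact_force: [0.2, 0.3, -0.4]
gripper_width: -0.0002
finger_force: 0.0
```

Run:
```python
from h import *
for k in range(3): read_camera("wrist")
im=read_camera("wrist")
s=sense();print(s["tcp_pos"].round(4),s["contact_force"].round(2),pix("wrist",s["tcp_pos"]))
ims=read_camera("side");u,v=pix("side",s["tcp_pos"])
a=cv2.resize(ims[v-40:v+40,u-50:u+50],(500,400),interpolation=cv2.INTER_CUBIC)
b=cv2.resize(im[130:330,180:320],(280,400))
cv2.imwrite("pics/c1.png",np.hstack([a,b]))
```

```text
[ 0.4565 -0.0851  0.1388] [-0.68  0.26 -0.09] [246 253]
```

View pics/c1.png

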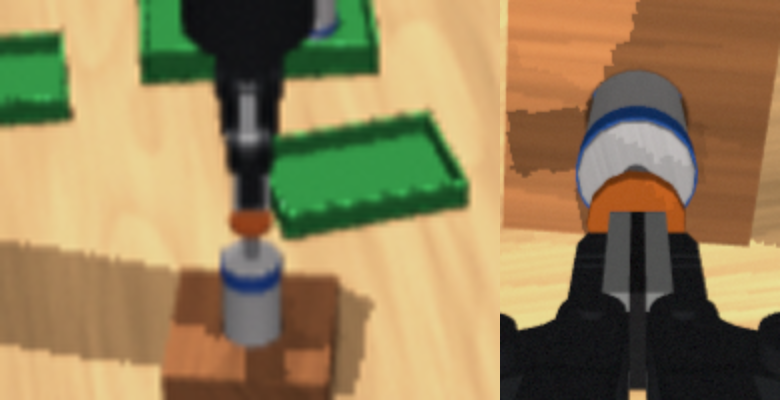

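The fingertips sit centred just above the orange button in both views (side crop at (250,210), wrist crop at (637,205)). I begin the press.

{"method": "send_rows", "body": {"motion": [[[0,0,0.1,0,0,0,0],[0,0,0.2,0,0,0,0],[0,0,0.3,0,0,0,0],[0,0,0.4,0,0,0,0],[0,0,0.5,0,0,0,0],[0,0,0.6,0,0,0,0],[0,0,0.7,0,0,0,0],[0,0,0.75,0,0,0,0],[0,0,0.8,0,0,0,0],[0,0,0.8,0,0,0,0]]]}}

```text
time: 5.08
tcp_pos: [0.456, -0.085, 0.1302]
ee_rot: [180.0, -0.0, 171.1]
contact_force: [0.2, 0.2, -1.4]
gripper_width: 0.0
finger_force: 0.0
```

{"method": "send_rows", "body": {"motion": [[[0,0,0.05,0,0,0,0],[0,0,0.1,0,0,0,0],[0,0,0.15,0,0,0,0],[0,0,0.2,0,0,0,0],[0,0,0.25,0,0,0,0],[0,0,0.3,0,0,0,0],[0,0,0.3,0,0,0,0],[0,0,0.3,0,0,0,0],[0,0,0.3,0,0,0,0],[0,0,0.3,0,0,0,0]]]}}

```text
time: 5.92
tcp_pos: [0.4561, -0.085, 0.1273]
ee_rot: [-180.0, 0.0, 171.1]
contact_force: [0.4, -0.1, 1.0]
gripper_width: 0.0
finger_force: 0.7
```

{"method": "send_rows", "body": {"motion": [[[0,0,0.03,0,0,0,0],[0,0,0.06,0,0,0,0],[0,0,0.09,0,0,0,0],[0,0,0.12,0,0,0,0],[0,0,0.15,0,0,0,0],[0,0,0.18,0,0,0,0],[0,0,0.2,0,0,0,0],[0,0,0.2,0,0,0,0],[0,0,0.2,0,0,0,0],[0,0,0.2,0,0,0,0]]]}}

```text
time: 6.75
tcp_pos: [0.4562, -0.085, 0.1253]
ee_rot: [-180.0, 0.0, 171.1]
contact_force: [-0.5, -0.3, 3.8]
gripper_width: 0.0
finger_force: 1.5
```

```bash
cat > f.py <<'E'
from station import *
import numpy as np
f=[];z=[]
for k in range(8):
    s=sense();f.append(s["contact_force"]);z.append(s["tcp_pos"]);read_camera("wrist")
print(s["time"],np.mean(f,0).round(2),np.std(f,0).round(2),np.mean(z,0).round(4))
E
python3 f.py
```

```text
7.1 [ 0.09 -0.07  3.24] [0.42 0.74 0.46] [ 0.4561 -0.085   0.1253]
```

{"method": "send_rows", "body": {"motion": [[[0,0,0.02,0,0,0,0],[0,0,0.04,0,0,0,0],[0,0,0.06,0,0,0,0],[0,0,0.08,0,0,0,0],[0,0,0.1,0,0,0,0],[0,0,0.1,0,0,0,0],[0,0,0.1,0,0,0,0],[0,0,0.1,0,0,0,0],[0,0,0.1,0,0,0,0],[0,0,0.1,0,0,0,0]]]}}

```text
time: 7.98
tcp_pos: [0.4562, -0.085, 0.1244]
ee_rot: [-180.0, 0.0, 171.1]
contact_force: [-0.1, -0.3, 6.5]
gripper_width: -0.0004
finger_force: 2.5
```

```bash
python3 f.py
```

```text
8.3333 [ 0.   -0.1   5.57] [0.41 0.54 0.55] [ 0.4562 -0.085   0.1244]
```

{"method": "send_rows", "body": {"motion": [[[0,0,0.02,0,0,0,0],[0,0,0.04,0,0,0,0],[0,0,0.06,0,0,0,0],[0,0,0.06,0,0,0,0],[0,0,0.06,0,0,0,0],[0,0,0.06,0,0,0,0],[0,0,0.06,0,0,0,0],[0,0,0.06,0,0,0,0],[0,0,0.06,0,0,0,0],[0,0,0.06,0,0,0,0]]]}}

```text
time: 9.22
tcp_pos: [0.4562, -0.085, 0.1238]
ee_rot: [-180.0, 0.0, 171.1]
contact_force: [-0.9, -0.7, 5.1]
gripper_width: 0.0001
finger_force: 2.8
```

```bash
python3 f.py
```

```text
9.5667 [-0.27 -0.08  5.47] [0.43 0.34 0.58] [ 0.4562 -0.085   0.1238]
```

{"method": "send_rows", "body": {"motion": [[[0,0,0.02,0,0,0,0],[0,0,0.04,0,0,0,0],[0,0,0.06,0,0,0,0],[0,0,0.08,0,0,0,0],[0,0,0.08,0,0,0,0],[0,0,0.08,0,0,0,0],[0,0,0.08,0,0,0,0],[0,0,0.08,0,0,0,0],[0,0,0.08,0,0,0,0],[0,0,0.08,0,0,0,0]]]}}

```text
time: 10.45
tcp_pos: [0.4562, -0.085, 0.1232]
ee_rot: [-180.0, 0.0, 171.1]
contact_force: [-0.6, 0.9, 6.4]
gripper_width: -0.0
finger_force: 3.4
```

```bash
python3 f.py
```

```text
10.8 [-0.75  0.27  6.99] [0.21 0.46 0.6 ] [ 0.4562 -0.0851  0.1232]
```

The push rises past 6 N at about 8 to 9 mm of travel, so the dispenser is stuck and goes to the red tray. I back off and open the fingers.

{"method": "send_rows", "body": {"motion": [[[0,0,-0.4,0,0,0,0],[0,0,-1.2,0,0,0,0],[0,0,-2.4,0,0,0,0],[0,0,-3.6,0,0,0,3],[0,0,-4.8,0,0,0,8],[0,0,-5.5,0,0,0,8],[0,0,-5.5,0,0,0,8],[0,0,-5.5,0,0,0,8],[0,0,-5.5,0,0,0,8],[0,0,-5.5,0,0,0,8]]]}}

```text
time: 11.68
tcp_pos: [0.4555, -0.0848, 0.1772]
ee_rot: [180.0, -0.1, 171.0]
contact_force: [-0.2, -0.1, -0.5]
gripper_width: 0.0801
finger_force: 0.0
```

Run:
```python
from h import *
for k in range(2): read_camera("wrist")
im=read_camera("wrist");s=sense();print(s["time"],s["tcp_pos"].round(4),s["contact_force"].round(2),s["gripper_width"])
hsv=cv2.cvtColor(im,cv2.COLOR_BGR2HSV)
m=cv2.inRange(hsv,(5,200,60),(13,255,255));m[:150]=0;m[:,:200]=0;m[:,300:]=0
n,l,st,ce=cv2.connectedComponentsWithStats(m);k=1+np.argmax(st[1:,4]);print(st[k],ce[k],onplane("wrist",*ce[k],.122).round(4))
cv2.imwrite("pics/w3.png",im)
```

```text
11.8333 [ 0.4557 -0.0849  0.1773] [ 0.92 -0.3   0.57] 0.07998889876847542
[ 229  191   39   38 1150] [247.48608696 209.98086957] [ 0.4551 -0.0843  0.122 ]
```

View pics/w3.png

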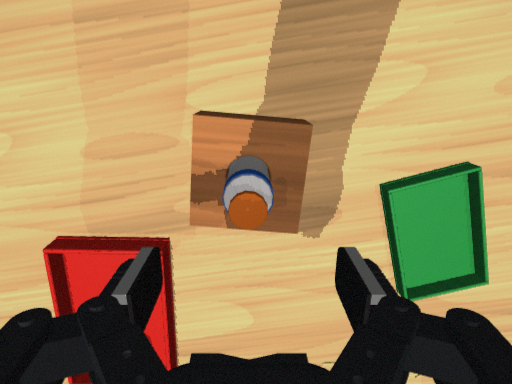

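The fingers are open and symmetric about the button at (247,210). I descend around the barrel and then close.

{"method": "send_rows", "body": {"motion": [[[0,0,0.8,0,0,0,8],[0,0,2.2,0,0,0,8],[0,0,4,0,0,0,8],[0,0,5.8,0,0,0,8],[0,0,7.6,0,0,0,8],[0,0,9.2,0,0,0,8],[0,0,10.4,0,0,0,8],[0,0,11,0,0,0,8],[0,0,11.2,0,0,0,8],[0,0,11.2,0,0,0,8]]]}}

```text
time: 12.67
tcp_pos: [0.4557, -0.0849, 0.0654]
ee_rot: [180.0, -0.1, 171.0]
contact_force: [-0.3, -0.2, 0.1]
gripper_width: 0.08
finger_force: 0.0
```

{"method": "send_rows", "body": {"motion": [[[0,0,0,0,0,0,7],[0,0,0,0,0,0,6],[0,0,0,0,0,0,5],[0,0,0,0,0,0,4.4],[0,0,0,0,0,0,4],[0,0,0,0,0,0,3.7],[0,0,0,0,0,0,3.4],[0,0,0,0,0,0,3],[0,0,0,0,0,0,3],[0,0,0,0,0,0,3]]], "grip_force": 35}}

```text
time: 13.5
tcp_pos: [0.4563, -0.0852, 0.0662]
ee_rot: [-180.0, 0.0, 171.0]
contact_force: [-0.7, -0.1, 5.1]
gripper_width: 0.0352
finger_force: 34.7
```

{"method": "send_rows", "body": {"motion": [[[0,0,-0.2,0,0,0,3],[0,0,-0.8,0,0,0,3],[0,0,-1.6,0,0,0,3],[0,0,-2.4,0,0,0,3],[0,0,-3.4,0,0,0,3],[0,0,-4.6,0,0,0,3],[0,0,-5.8,0,0,0,3],[0,0,-7,0,0,0,3],[0,0,-7.8,0,0,0,3],[0,0,-8,0,0,0,3]]]}}

```text
time: 14.33
tcp_pos: [0.4571, -0.0853, 0.1477]
ee_rot: [-180.0, 0.2, 171.1]
contact_force: [-0.1, -0.3, -3.3]
gripper_width: 0.0352
finger_force: 35.2
```

```bash
python3 f.py
python3 - <<'E'
from h import *
im=read_camera("side");s=sense();u,v=pix("side",s["tcp_pos"]);print(s["gripper_width"],s["finger_force"],s["tcp_pos"])
t=read_camera("top")
for d in boxes_of("top","red_tray_in")[:2]+boxes_of("top","done_red_mid")[:3]: w=world("top",d["location"]);print(d["conf"],w.round(3),pix("top",w))
a=cv2.resize(im[v-60:v+60,u-50:u+100],(500,400));b=cv2.resize(t[130:230,310:380],(280,400))
cv2.imwrite("pics/c2.png",np.hstack([a,b]))
R=cv2.inRange(cv2.cvtColor(im,cv2.COLOR_BGR2HSV),(0,200,60),(4,255,255));ys,xs=np.nonzero(R[255:305,250:330]);print(xs.min()+250,xs.max()+250,ys.min()+255,ys.max()+255)
c=[(.504,-.296),(.675,-.325),(.694,-.21),(.523,-.182)];print([pix("side",(*p,.03)).tolist() for p in c],pix("side",(.555,-.2455,.005)),pix("top",(.555,-.2455,.005)))
E
```

```text
14.6833 [-0.13 -0.02 -2.62] [0.65 0.44 0.53] [ 0.4561 -0.085   0.146 ]
0.035345153511477455 35.158461928367615 [ 0.45578515 -0.08486954  0.14540816]
259 323 262 298
[[260, 291], [323, 291], [317, 260], [259, 260]] [274 281] [336 187]
```

View pics/c2.png

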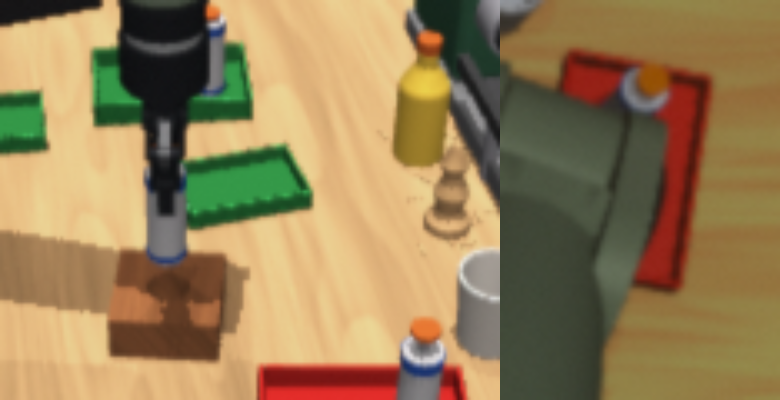

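It is held upright and clear of the block. I move over the free half of the red tray, heading for (0.553,-0.245).

{"method": "send_rows", "body": {"motion": [[[-0.4,-0.5,0,0,0,0,3],[-1.4,-1.7,0,0,0,0,3],[-3,-3.6,0,0,0,0,3],[-5,-6,0,0,0,0,3],[-7,-8.4,0,0,0,0,3],[-9,-10.7,0,0,0,0,3],[-10.8,-12.8,0,0,0,0,3],[-11.8,-14,0,0,0,0,3],[-12.1,-14.3,0,0,0,0,3],[-12.1,-14.3,0,0,0,0,3]]]}}

```text
time: 15.77
tcp_pos: [0.5537, -0.2464, 0.1453]
ee_rot: [180.0, -0.0, 171.0]
contact_force: [0.3, 0.8, -1.6]
gripper_width: 0.035
finger_force: 35.4
```

{"method": "send_rows", "body": {"motion": [[[0,0,0.4,0,0,0,3],[0,0,1.4,0,0,0,3],[0,0,2.6,0,0,0,3],[0,0,3.8,0,0,0,3],[0,0,5,0,0,0,3],[0,0,6,0,0,0,3],[0,0,6.8,0,0,0,3],[0,0,7.2,0,0,0,3],[0,0,7.4,0,0,0,3],[0,0,7.4,0,0,0,3]]]}}

```text
time: 16.6
tcp_pos: [0.5532, -0.2448, 0.0716]
ee_rot: [180.0, -0.0, 171.1]
contact_force: [0.5, -0.5, -2.5]
gripper_width: 0.0351
finger_force: 35.4
```

```bash
python3 f.py
python3 - <<'E'
from h import *
im=read_camera("side");s=sense();w=read_camera("wrist")
a=cv2.resize(im[220:320,230:355],(500,400));b=cv2.resize(w,(533,400))[:,130:410]
cv2.imwrite("pics/c3.png",np.hstack([a,b]))
E
```

```text
16.95 [ 0.26  0.02 -2.49] [0.6  0.28 0.56] [ 0.5537 -0.2452  0.0723]
```

View pics/c3.png

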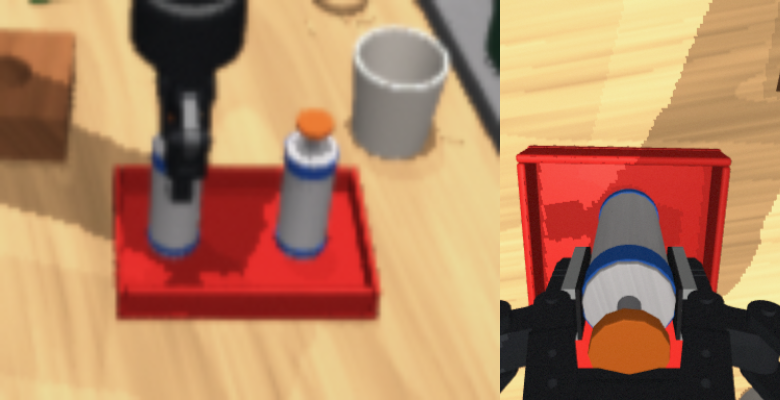

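The dispenser is inside the free half of the red tray (side crop foot at (175,245)), a few mm above the floor. I lower it to contact.

{"method": "send_rows", "body": {"motion": [[[0,0,0.1,0,0,0,3],[0,0,0.2,0,0,0,3],[0,0,0.3,0,0,0,3],[0,0,0.4,0,0,0,3],[0,0,0.5,0,0,0,3],[0,0,0.57,0,0,0,3],[0,0,0.57,0,0,0,3],[0,0,0.57,0,0,0,3],[0,0,0.57,0,0,0,3],[0,0,0.57,0,0,0,3]]]}}

```text
time: 17.93
tcp_pos: [0.5534, -0.2451, 0.0663]
ee_rot: [-180.0, 0.0, 171.1]
contact_force: [0.7, -0.2, -0.1]
gripper_width: 0.035
finger_force: 35.6
```

```bash
python3 f.py
```

```text
18.2833 [-0.38  0.35  0.58] [0.52 0.43 0.55] [ 0.5534 -0.2451  0.0663]
```

It has made contact, so I release slowly and then rise.

{"method": "send_rows", "body": {"motion": [[[0,0,0,0,0,0,3.4],[0,0,0,0,0,0,3.6],[0,0,0,0,0,0,3.8],[0,0,0,0,0,0,4.2],[0,0,0,0,0,0,4.8],[0,0,0,0,0,0,5.6],[0,0,0,0,0,0,6.4],[0,0,0,0,0,0,7],[0,0,0,0,0,0,7],[0,0,0,0,0,0,7]]]}}

```text
time: 19.17
tcp_pos: [0.5534, -0.2451, 0.0662]
ee_rot: [-180.0, 0.0, 171.1]
contact_force: [0.1, -0.2, 0.1]
gripper_width: 0.0705
finger_force: 0.0
```

{"method": "send_rows", "body": {"motion": [[[0,0,-0.3,0,0,0,7],[0,0,-1.2,0,0,0,7],[0,0,-2.4,0,0,0,7],[0,0,-4,0,0,0,7],[0,0,-6,0,0,0,7],[0,0,-8,0,0,0,7],[0,0,-10,0,0,0,7],[0,0,-11.5,0,0,0,7],[0,0,-12,0,0,0,7],[0,0,-12,0,0,0,7]]]}}

```text
time: 20.0
tcp_pos: [0.5544, -0.2457, 0.1884]
ee_rot: [-179.9, 0.2, 171.1]
contact_force: [0.4, 0.3, 0.5]
gripper_width: 0.0704
finger_force: 0.0
```

```bash
python3 f.py
python3 - <<'E'
from h import *
im=read_camera("side");w=read_camera("wrist")
a=cv2.resize(im[220:320,230:355],(500,400));b=cv2.resize(w,(533,400))[:,130:410]
cv2.imwrite("pics/c4.png",np.hstack([a,b]))
E
```

```text
20.35 [ 0.08  0.09 -0.31] [0.52 0.26 0.6 ] [ 0.5531 -0.2449  0.1858]
```

View pics/c4.png

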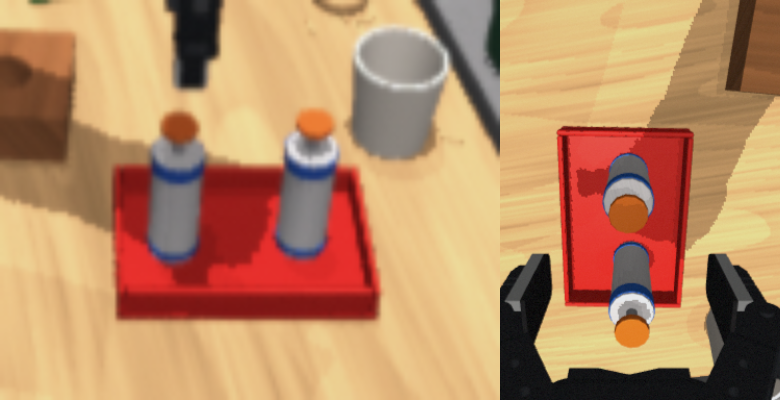

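Both dispensers stand upright in the red tray (side crop (175,210) and (303,205)), and the gripper is clear.

```bash
python3 -c "from station import *; print(hand_in())"
```

```text
the job is handed in; nothing more can be done
None
```

The dispenser was stuck: the push rose to about 7 N roughly 9 mm into the stroke, so I stopped, stood it upright in the free half of the red tray, and handed the job in with the gripper clear.

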